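# Hold a spread snap ring at the groove of an axle stub

## Robot

A 6-joint arm with a two-finger parallel gripper is mounted at the origin on the work surface. World frame = base frame: x ahead of the robot, y to its left, z up, the work surface at z = 0. Lengths are in mm, angles in rad, forces in N, time in s.
With the tool pointing down it reaches from about 300 to 950 mm from the base axis. Payload 3.1 kg.
Tool frame: the origin (TCP) lies at the very end of the fingers, on their centre line; the grasp point (between the pads) lies 19 mm behind it; z points along the fingers, y is the direction in which the jaws open and shut (so a half turn about z gives the same grasp; the last joint's range is limited). The gripper opens to 85 mm and grips with 20 to 120 N. Pads are 22 mm wide; open, the fingers measure 114 mm over their backs; the gripper's body (76 mm by 85 mm) begins 54 mm behind the grasp point. The pads swing forward as they close: fully open they stand 13 mm farther back than shut.
Start: joints at [-1.221, 0.308, 1.634, -0, 1.2, -0.07], TCP at [254.711, -570.749, 231.272] pointing down, gripper open.
Joint ranges: [-3.06, 3.06], [-0.79, 1.96], [0.05, 2.63], [-1.19, 4.34], [0.05, 2.64], [-2.94, 2.94]. Speed limits (rad/s): [2.79, 2.79, 3.14, 3.14, 3.14, 3.14].

## Interface

Orientations are given as a rotation vector (axis times angle).
In Python, from rig import * gives the robot as it stands.
- The arm moves only by the shell command python3 -m pendant 'ROWS'. ROWS is a JSON object of lists of equal length, an entry for each row: "dp": the shift along the tool's x, y, z in mm, a list of three; "roll": the turn about the tool's z in rad; "jaw": the closure in counts, from 0 (fully open) to 255 (shut). In form: {"dp": [[dx, dy, dz], ...], "roll": [roll, ...], "jaw": [jaw, ...]}. A call has 1 to 12 rows; each row is the pose to reach, as a shift and turn from the pose commanded when the call began, along the tool's axes at that moment; what a row does not reach only later rows make up. A row lasts 1/12 s, in which the tool goes at most 41.7 mm and 7.16 degrees, less where a joint would pass 70% of its speed; a pose out of reach is approached as far as the arm can. A call with a gripper value outside its range is refused whole. The fingers move at their own pace and stop on an object; the grip force is fixed at half the most. Time passes only in rows, so rows that repeat a pose let the fingers close. It gives the time, the measured TCP pose, the force and the opening at its end, in the units of the state.
- get_obs(): the state, without advancing time (a new reading comes with each control period).
- capture(name): name is "side" or "top" or "wrist"; returns a dict with "color" (384x512x3 uint8, red, green, blue), "z_map" (384x512 float32, mm along the optical axis (not along the pixel's ray), 0 where there is no reading), "fx", "fy", "cx", "cy" (pixels), "camera_from_world" (4x4, takes a point from world to camera coordinates). Camera axes: x right, y down, z forward; pixel columns grow to the right and rows downward; lengths in mm; the calibration is good to about 2 mm. A picture is of the moment at which its call begins.
- sign_off(): hands the job in, once; it reports no verdict.
The state is a dict: "time_s": time; "joint_positions": joint angles; "joint_velocities": joint speeds; "effort": joint torques, N m; "tool_pos": TCP position; "tool_rot": TCP orientation; "force": force on the tool from outside, world axes, zero at the start; "moment": the same for the moment, N m; "grip_width": finger opening in mm.
Only numpy, scipy, OpenCV 4.12 (cv2) and the standard library are available. Lean on these libraries where they do the work, as an engineer would, in place of code of your own. Each camera call takes 0.05 s, during which the arm holds its last target. There are 200 camera calls.

## Task

Take the snap-ring pliers off their stand by squeezing the two handles fully together, which spreads the snap ring on its tips, and slide the ring down over the end of the upright axle stub that has a groove until the ring is level with the groove. Keep the ring fully spread and clear of the axle, do not force it against the axle, and leave the bearing, the bushing, the dowel and the screwdriver where they are. The job finishes with you still holding the pliers squeezed and upright, the ring spread around the groove; nothing is let go or put down.

Things in the scene. Friction and masses are not known exactly. Their poses are not given: they have to be found in the camera images.
- pliers: Steel snap-ring pliers, about 0.3 kg, upright on their stand, a snap ring hooked for good on their two downward tips (ring and pliers never part). Origin: in the ring's mid-plane, straight below the handles. z up along the pliers; y the direction in which the handles are squeezed; +x from the handles towards the ring.
- crossbar (a point): Centre of the pliers' steel cross-bar, 64 mm above the pliers' origin: 20 (x) x 100 (y) x 8 mm, its two ends lie on the stand. On it a block 22 mm wide (y) rises to 89 mm above the origin. Below the bar there are only the ring and its two thin upright tips.
- ring_back (a point): Back of the ring, 38.5 mm in +x of the pliers' origin. Flat open steel ring 4 mm thick, 5 mm broad, inside diameter 36 mm relaxed (too small for the axle), centre 18 mm in +x of the origin. Its gap, lugs and tips lie below the handles; its two halves swing apart about this point. Fully spread, ring and tips reach 35 mm to either side in y and 45 mm in +x.
- handles (a point): Grip centre between the two handles, 111 mm above the pliers' origin. Flat upright black rubber plates, each 24 (x) x 8 (y) x 50 mm high, 58 mm over their outer faces relaxed, 40 mm fully squeezed (hard stop). They stay parallel and move symmetrically in y against springs, 3 N at first, 11 N on each when fully squeezed; 20 to 40 N of grip keeps them squeezed and carries the pliers.
- ring_mid (a point): Point of the pliers, 13 mm in +x of their origin at the ring's mid-plane, where the axle's axis has to be when the spread ring is around the axle: there the fully spread ring clears the 40 mm axle by about 2.5 mm all round.
- ring_l (a joint): Opening angle of the ring's half on the pliers' +y side: 0 relaxed, 0.42 rad with the handles fully squeezed; proportional to the squeeze.
- ring_r (a joint): The same for the half on the -y side; both halves open together.
- stand: Dark steel stand, fixed, base 70 x 124 mm; origin at the centre of its underside, axes as the pliers'. Posts at y = -46 and +46 mm carry the cross-bar's ends 94 mm above the bench in notches 10 mm deep with 1.5 mm of play, end cheeks up to 112 mm. The ring hangs free between the posts, mid-plane 34 mm above the bench, with room to spread. Lift 25 mm or more straight up to clear it.
- axle: The axle stub with the groove: a plain upright steel shaft 40 mm in diameter in a fixed dark steel block 80 x 80 x 38 mm. Origin at the centre of the block's underside, z up along the axle's axis. A flange 60 mm in diameter reaches up to 50 mm above the bench; from there the shaft rises to its end at 120 mm. Round it, at 91 to 99 mm, runs a groove 8 mm high and 3.5 mm deep.
- groove (a point): On the axle's axis at mid-height of the groove, 95 mm above the bench.
- axle_end (a point): Centre of the axle's upper end face, 120 mm above the bench, 25 mm above the groove; its edge has a 2 mm chamfer.
- spindle: Not the axle: a thinner plain upright spindle without a groove, 26 mm in diameter, end 105 mm above the bench, in a like block 80 x 80 x 38 mm. Origin at the centre of the block's underside. It may stand on either side of the axle.
- bearing: Loose bearing ring lying flat, 52 mm outside, 25 mm inside, 15 mm high; origin at its underside. Leave it.
- bushing: Loose brass bushing blank, upright cylinder 34 mm across, 34 mm high; origin at its underside. Leave it.
- dowel: Loose steel dowel, upright cylinder 22 mm across, 45 mm high, between the two blocks; origin at its underside. Leave it.
- screwdriver: Loose screwdriver lying near the robot. Leave it.
There are look-alikes about, which are no part of the job. Leave any green or pink look-alike of the pliers alone.

How it is judged (in metres and radians):
On the way, in this order (a step that is already met when the one before it is completed fails the run):
1. the pliers are lifted clear of the stand, held by the fingers, with the ring fully spread, still away from the axle (height (world z) of pliers above 0.06 m and value of joint each of ring_l, ring_r above 0.36 rad and contact force between the fingers and pliers above 3 N and horizontal distance between ring_mid and groove above 0.05 m), for 0.1 s.
2. the spread ring has been passed over the axle's end from above (z of ring_mid in the frame of axle_end below -0.004 m and horizontal distance between ring_mid and groove below 0.006 m and value of joint each of ring_l, ring_r above 0.36 rad and contact force between the fingers and pliers above 3 N), for 0.1 s.
At the end, for the whole second after the job is handed in: Still held by the fingers: both ring halves open by more than 0.36 rad, the ring's middle within 4.5 mm of the axle's axis and within 3 mm of the groove's mid-height, the pliers upright within 0.1 rad, at rest, pressing on the axle with less than 4 N (so the arm alone carries them) (value of joint each of ring_l, ring_r above 0.36 rad and contact force between the fingers and pliers above 3 N and horizontal distance between ring_mid and groove below 0.0045 m and z of ring_mid in the frame of groove between -0.003 and 0.003 m and angle between pliers's own z axis and vertical below 0.1 rad and contact force between pliers and axle below 4 N and linear speed of pliers below 0.02 m/s and contact force between the arm and axle below 0.5 N); the arm keeps its last pose, push and grip.
It fails at once if the ring is let close on the axle (z of ring_mid in the frame of axle_end below -0.002 m and horizontal distance between ring_mid and groove below 0.015 m and value of joint any of ring_l, ring_r below 0.3 rad).
It fails at once if the ring is forced against the axle (more than 25 N) (contact force between pliers and axle above 25 N).
It fails at once if a loose part is disturbed (moved more than 30 mm) (distance of any of bearing, bushing, dowel, screwdriver from where it was at the start of the episode above 0.03 m).
It also fails if it takes over 38 s, if anything falls off the work surface, if the arm or the gripper's body presses on something with over 40 N, if the wrist force passes 120 N, or if a joint passes its speed limit or range.

## Working session

There is one attempt and no reset: what is moved stays moved. The work goes in short steps, Python scripts to look and compute and a shell command to move; the robot and the scene stay as the last step left them, time stands still between calls to the robot, and variables do not carry over. Pictures are saved under pics/ and viewed, about 8 in all and at most 12, crops included, and the job is handed in when it is done.

```bash
mkdir -p pics; ls
cat > h.py <<'E'
from rig import *
import numpy as np, cv2
from scipy.spatial.transform import Rotation as R
def save(c,name,crop=None,s=1):
    im=c["color"][...,::-1]
    if crop: im=im[crop[1]:crop[3],crop[0]:crop[2]]
    cv2.imwrite("pics/"+name,cv2.resize(im,None,fx=s,fy=s,interpolation=cv2.INTER_CUBIC))
def cloud(c):
    z=c["z_map"]; v,u=np.indices(z.shape)
    P=np.stack([(u-c["cx"])/c["fx"]*z,(v-c["cy"])/c["fy"]*z,z,np.ones_like(z)],-1)
    W=P@np.linalg.inv(c["camera_from_world"]).T
    W=W[...,:3]; W[z==0]=np.nan
    return W
E
python3 - <<'E'
from h import *
import pickle
for n in("top","side"):
    c=capture(n); save(c,n+"0.png",s=1.5); pickle.dump(c,open(n+"0.pkl","wb"))
    print(n,np.linalg.inv(c["camera_from_world"]).round(2).tolist(),c["fx"])
print(get_obs())
E
```

```text
pics
top [[0.02, -0.99, 0.13, 337.86], [-1.0, -0.02, 0.02, -75.46], [-0.02, -0.13, -0.99, 1249.49], [0.0, 0.0, 0.0, 1.0]] 457.63015595239494
side [[0.99, -0.09, 0.06, 408.13], [-0.11, -0.78, 0.62, -638.89], [-0.01, -0.62, -0.78, 837.56], [0.0, 0.0, 0.0, 1.0]] 366.2529567637383
{'time_s': 0.1, 'joint_positions': array([-1.22069713e+00,  3.08943607e-01,  1.63505451e+00, -1.81017269e-05,
        1.19971882e+00, -6.97057576e-02]), 'joint_velocities': array([-0.00027207, -0.00213665, -0.00459733, -0.000201  ,  0.00043268,
        0.00030728]), 'effort': array([ 2.77753188e-04, -4.16407549e+01, -2.77644771e+01, -7.57677526e-05,
        4.01200668e-03,  9.65097740e-06]), 'tool_pos': array([ 254.44779011, -570.03832578,  230.14819854]), 'tool_rot': array([-3.07058143e+00, -6.54168744e-01,  4.92178131e-04]), 'force': array([ 0.04425593,  0.59470428, -0.03338645]), 'moment': array([ 0.00321311, -0.00114166, -0.0062791 ]), 'grip_width': 85.22704777592428}
```

View pics/top0.png

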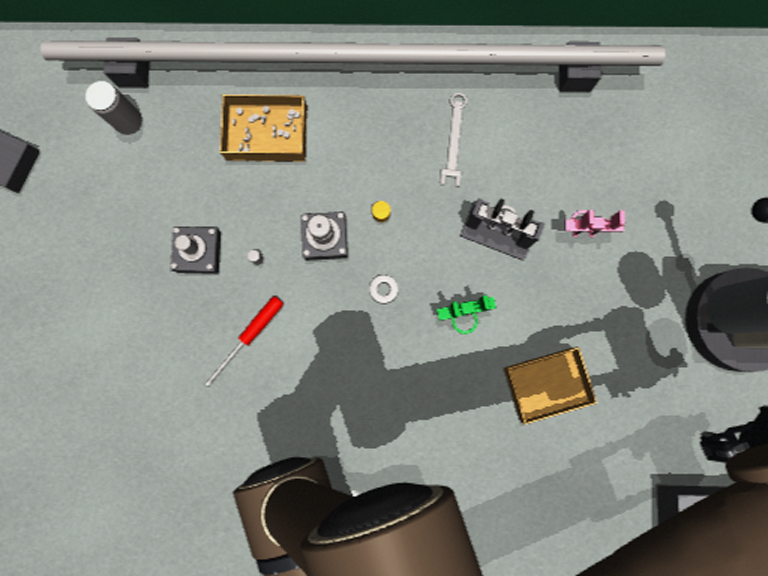

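View pics/side0.png

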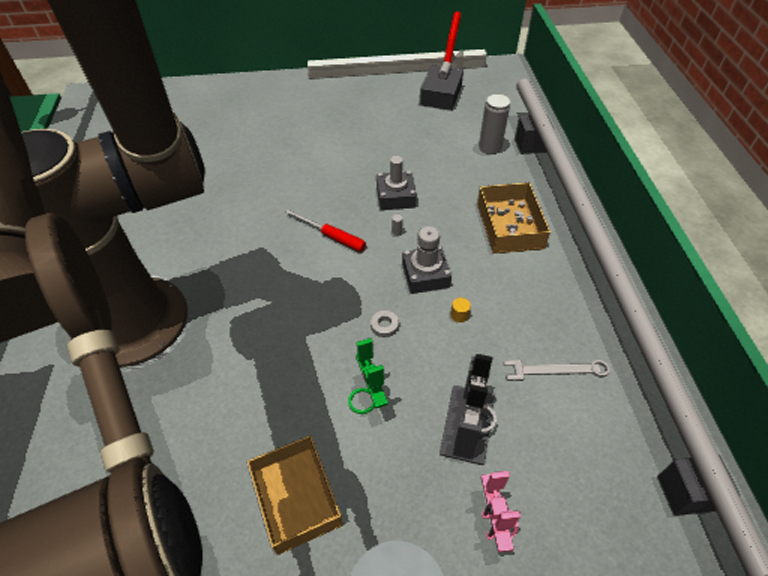

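Top view (1.5× pixels): the real pliers have black handles on the dark stand at (503,222), with the ring on the up-image side (+x). Look-alikes are the green pliers at (465,308) and the pink pliers at (595,222). The grooved axle is at (322,228). The thinner spindle (188,243) and the grey cylinder (102,97) are not it. Next I'll measure and take one close crop.

Run:
```python
from h import *
import pickle
c=pickle.load(open("top0.pkl","rb")); s=pickle.load(open("side0.pkl","rb"))
a=cv2.resize(c["color"][125:185,295:375,::-1],None,fx=5,fy=5,interpolation=cv2.INTER_CUBIC)
b=cv2.resize(s["color"][225:315,285:340,::-1],None,fx=5,fy=5,interpolation=cv2.INTER_CUBIC)
d=cv2.resize(s["color"][145:200,260:310,::-1],None,fx=5,fy=5,interpolation=cv2.INTER_CUBIC)
H=450
pad=lambda i:cv2.copyMakeBorder(i,0,H-i.shape[0],0,0,cv2.BORDER_CONSTANT)
cv2.imwrite("pics/crop1.png",np.hstack([pad(a),pad(b)]))
for n,k in(("top",c),("side",s)):
    W=cloud(k); X,Y,Z=W[...,0],W[...,1],W[...,2]
    print(n,"table z",np.nanmedian(Z))
    if n=="top": 
        box=np.zeros(Z.shape,bool); box[125:185,295:375]=1; ax=np.zeros(Z.shape,bool); ax[130:180,190:240]=1
    else:
        box=np.zeros(Z.shape,bool); box[225:315,285:340]=1; ax=np.zeros(Z.shape,bool); ax[145:200,260:310]=1
    m=box&(Z>122)&(Z<175); p=W[m]
    print("handles",len(p),p.min(0).round(1),p.max(0).round(1),p.mean(0).round(1))
    # split clusters in two
    _,l,cen=cv2.kmeans(p[:,:2].astype(np.float32),2,None,(3,50,.01),5,cv2.KMEANS_PP_CENTERS)
    print(cen.round(1),np.bincount(l.ravel()),np.linalg.norm(cen[0]-cen[1]))
    for i in(0,1):
        q=p[l.ravel()==i]; print(q.min(0).round(1),q.max(0).round(1), cv2.minAreaRect(q[:,:2].astype(np.float32)))
    m=box&(Z>3); print("all",cv2.minAreaRect(W[m][:,:2].astype(np.float32)), "top z",np.nanmax(Z[m]))
    m=ax&(Z>110); q=W[m]; print("axle end",len(q),q.mean(0).round(1),cv2.minEnclosingCircle(q[:,:2].astype(np.float32)),np.median(q[:,2]))
    m=ax&(Z>33)&(Z<43); q=W[m]; print("block",cv2.minAreaRect(q[:,:2].astype(np.float32)))
```

```text
top table z 1.2644667635145197
handles 176 [ 556.4 -304.   122.1] [ 598.2 -243.   174.6] [ 574.8 -272.6  148.1]
[[ 581.7 -253.8]
 [ 568.8 -289. ]] [82 94] 37.516453
[ 570.4 -273.8  122.1] [ 598.2 -243.   174.6] ((582.5363159179688, -259.23974609375), (27.11911964416504, 24.366138458251953), 70.01375579833984)
[ 556.4 -304.   122.1] [ 586.3 -268.7  173.4] ((572.0379028320312, -286.60833740234375), (29.96642303466797, 24.433982849121094), 69.81880950927734)
all ((574.8214721679688, -282.53668212890625), (165.8361053466797, 218.3398895263672), 0.6036844253540039) top z 175.37798882717493
axle end 196 [558.3  43.7 119.9] ((558.82666015625, 44.37590789794922), 20.17641258239746) 119.87377642447598
block ((559.0706787109375, 44.249881744384766), (80.81554412841797, 79.86831665039062), 4.709141254425049)
side table z 1.4061201427496712
handles 349 [ 558.8 -404.4  122.3] [ 598.6 -245.4  173. ] [ 578.5 -280.2  150.6]
[[ 570.1 -305.2]
 [ 586.5 -256.1]] [171 178] 51.76993
[ 558.8 -404.4  123. ] [ 589.1 -291.7  172.7] ((580.1265869140625, -347.21826171875), (22.604188919067383, 115.7079849243164), 11.182454109191895)
[ 573.9 -273.5  122.3] [ 598.6 -245.4  173. ] ((585.5592651367188, -260.1952209472656), (24.365617752075195, 23.546998977661133), 72.36930084228516)
all ((587.3648681640625, -252.91183471679688), (297.2255859375, 136.33251953125), 77.8804931640625) top z 173.01185560048373
axle end 146 [560.7  37.7 119. ] ((561.2371826171875, 41.37596130371094), 20.26581573486328) 119.91165247546894
block ((558.2373657226562, 57.32252502441406), (84.3279800415039, 226.6002197265625), 8.711609840393066)
```

View pics/crop1.png

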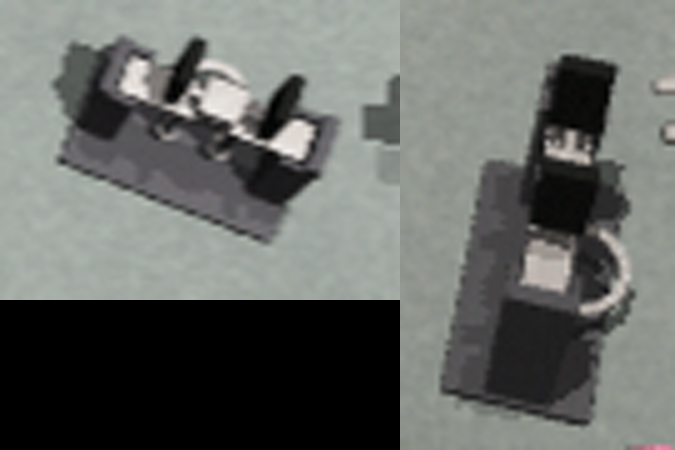

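The crop shows the chosen pliers: black handles, a silver block and bar, dark stand, and the ring on the +x side (top crop (220,70), side crop (620,265)). The heights match what they should be: handle tops about 170–173 and axle end 119.9. Next I'll refine the handle centre and yaw, then work out the first move.

```bash
cat >> h.py <<'E'
def tool():
    o=get_obs(); return o["tool_pos"],R.from_rotvec(o["tool_rot"])
def handles(W,box,zlo=160,zhi=176,near=None):
    m=np.zeros(W.shape[:2],bool); m[box[1]:box[3],box[0]:box[2]]=1
    p=W[m]; p=p[(p[:,2]>zlo)&(p[:,2]<zhi)]
    if near is not None: p=p[np.linalg.norm(p[:,:2]-near,axis=1)<45]
    _,l,cen=cv2.kmeans(p[:,:2].astype(np.float32),2,None,(3,50,.01),5,cv2.KMEANS_PP_CENTERS)
    r=[cv2.minAreaRect(p[l.ravel()==i][:,:2].astype(np.float32)) for i in (0,1)]
    c=np.array([x[0] for x in r]); c=c[np.argsort(c[:,1])]; d=c[1]-c[0]
    return c,c.mean(0),np.linalg.norm(d),np.arctan2(-d[0],d[1]),r
E
python3 - <<'E'
from h import *
import pickle
c=pickle.load(open("top0.pkl","rb")); s=pickle.load(open("side0.pkl","rb"))
for k,b in((c,(295,125,375,185)),(s,(285,225,340,315))):
    for z in (150,160,165): print(z,handles(cloud(k),b,z,near=np.array([577,-272])))
# stand base rect from top: dark pixels, z 2..25
p,r=tool(); print(r.as_matrix().round(3))
yaw=-np.deg2rad(20)
y=np.array([-np.sin(yaw),np.cos(yaw)]); ty=r.as_matrix()[:2,1]
print("tool y ang",np.arctan2(ty[1],ty[0]),"pliers y ang",np.arctan2(y[1],y[0]))
print("dp to above (z 235):",r.inv().apply(np.array([576,-272,235])-p))
E
```

```text
150 (array([[ 568.28234863, -296.87704468],
       [ 585.75476074, -250.23309326]]), array([ 577.01855469, -273.55506897]), np.float64(49.80906934102925), np.float64(-0.35841219157234944), [((585.7547607421875, -250.23309326171875), (7.9889678955078125, 24.322406768798828), 68.53772735595703), ((568.2823486328125, -296.8770446777344), (8.022322654724121, 24.42854118347168), 68.91293334960938)])
160 (array([[ 568.28234863, -296.87704468],
       [ 585.81384277, -250.25631714]]), array([ 577.0480957 , -273.56668091]), np.float64(49.80808692445705), np.float64(-0.3596865696068565), [((568.2823486328125, -296.8770446777344), (8.022322654724121, 24.42854118347168), 68.91293334960938), ((585.8138427734375, -250.25631713867188), (7.9889678955078125, 24.195466995239258), 68.53772735595703)])
165 (array([[ 568.28234863, -296.87704468],
       [ 585.80932617, -250.18769836]]), array([ 577.0458374 , -273.53237152]), np.float64(49.870732908536134), np.float64(-0.3591174969695063), [((585.809326171875, -250.1876983642578), (7.946716785430908, 24.18050193786621), 67.85709381103516), ((568.28234863
[... 760 characters left out ...]
084228516), ((570.7337036132812, -299.4612121582031), (9.287820816040039, 23.58298683166504), 70.0284652709961)])
165 (array([[ 570.37548828, -299.33105469],
       [ 588.42297363, -252.94726562]]), array([ 579.39923096, -276.13916016]), np.float64(49.77115244104116), np.float64(-0.3710662844264612), [((588.4229736328125, -252.947265625), (8.815876960754395, 21.937219619750977), 72.36930084228516), ((570.37548828125, -299.3310546875), (9.287820816040039, 22.820816040039062), 70.0284652709961)])
[[ 0.913  0.408 -0.001]
 [ 0.408 -0.913  0.002]
 [ 0.    -0.002 -1.   ]]
tool y ang -1.1509846535024684 pliers y ang 1.2217304763960308
dp to above (z 235): [ 415.10803774 -141.10737268   -4.49818508]
```

Two cameras agree to about 3 mm: handle centre ≈ (578,-275), yaw −0.36, plate spacing 49.8 mm (expected 50). Moving above the handles.

```bash
python3 -m pendant '{"dp":[[36,-12,-5],[72,-24,-5],[108,-36,-5],[144,-48,-5],[180,-60,-5],[216,-72,-5],[252,-83,-5],[288,-95,-5],[324,-107,-5],[360,-119,-5],[396,-131,-5],[416,-138,-5]],"roll":[0.07,0.14,0.21,0.28,0.35,0.42,0.49,0.56,0.63,0.7,0.75,0.779],"jaw":[0,0,0,0,0,0,0,0,0,0,0,0]}'
python3 -m pendant '{"dp":[[0,0,0],[0,0,0]],"roll":[0,0],"jaw":[0,0]}'
python3 - <<'E'
from h import *
import pickle
c=capture("wrist"); save(c,"wrist1.png",s=1.2); pickle.dump(c,open("w1.pkl","wb"))
p,r=tool(); print(p,r.as_matrix().round(3).tolist())
W=cloud(c)
try: print(handles(W,(0,0,512,384),160,near=np.array([578,-275])))
except Exception as e: print(e)
print(np.linalg.inv(c["camera_from_world"]).round(2).tolist())
E
```

```text
time_s: 1.1
tool_pos: [580.7, -271.8, 235.7]
tool_rot: [-3.089, 0.561, -0.0]
force: [0.2, 0.1, -0.5]
grip_width: 85.3
time_s: 1.27
tool_pos: [578.6, -274.0, 235.5]
tool_rot: [3.092, -0.556, -0.002]
force: [-0.2, -0.2, 0.2]
grip_width: 85.2
[ 577.81547602 -274.92071478  235.49781677] [[0.937, -0.35, -0.002], [-0.35, -0.937, 0.0], [-0.002, 0.001, -1.0]]
(array([[ 569.12841797, -298.68591309],
       [ 586.7822876 , -251.94425964]]), array([ 577.95535278, -275.31508636]), np.float64(49.96440012050816), np.float64(-0.36112721046751933), [((586.7822875976562, -251.9442596435547), (8.18199348449707, 23.70635414123535), 69.12125396728516), ((569.12841796875, -298.6859130859375), (8.125404357910156, 23.66399574279785), 69.64977264404297)])
[[-0.35, -0.9, -0.28, 649.03], [-0.94, 0.33, 0.1, -299.58], [0.0, 0.3, -0.96, 378.96], [0.0, 0.0, 0.0, 1.0]]
```

View pics/wrist1.png

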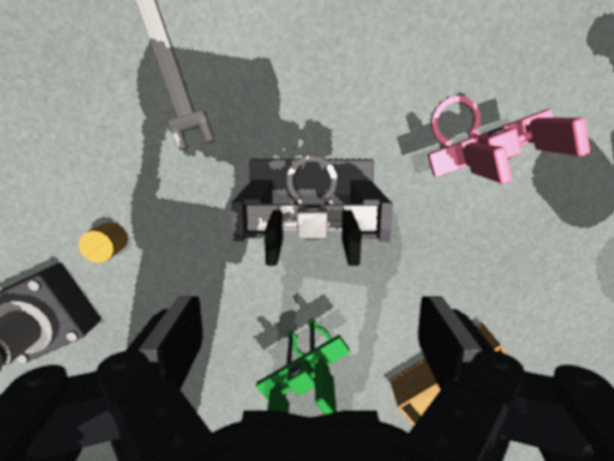

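Wrist view: the black-handled pliers are centred between the fingers (handles at (273,240) and (352,240), ring at (312,180) on the +x side). The measured centre is within 0.5 mm of the tool. Descending, then closing.

```bash
python3 -m pendant '{"dp":[[0,0,18],[0,0,36],[0,0,54],[0,0,72],[0,0,90],[0,0,101],[0,0,107.5],[0,0,107.5],[0,0,107.5]],"roll":[0,0,0,0,0,0,0,0,0],"jaw":[0,0,0,0,0,0,0,0,0]}'
python3 -m pendant '{"dp":[[0,0,0],[0,0,0],[0,0,0],[0,0,0],[0,0,0],[0,0,0],[0,0,0],[0,0,0],[0,0,0],[0,0,0],[0,0,0],[0,0,0]],"roll":[0,0,0,0,0,0,0,0,0,0,0,0],"jaw":[30,55,80,100,115,130,145,160,180,200,220,255]}'
python3 -m pendant '{"dp":[[0,0,0],[0,0,0],[0,0,0],[0,0,0],[0,0,0],[0,0,0]],"roll":[0,0,0,0,0,0],"jaw":[255,255,255,255,255,255]}'
```

```text
time_s: 2.07
tool_pos: [578.2, -275.9, 129.0]
tool_rot: [3.091, -0.562, 0.0]
force: [-0.7, 0.4, -0.3]
grip_width: 85.7
time_s: 3.07
tool_pos: [580.3, -276.0, 132.3]
tool_rot: [3.09, -0.561, 0.007]
force: [-2.0, 0.2, 10.7]
grip_width: 35.8
time_s: 3.57
tool_pos: [580.3, -276.0, 132.3]
tool_rot: [3.09, -0.561, 0.008]
force: [-0.2, 1.9, 8.6]
grip_width: 35.4
```

Grip width 35.4 is below the 40 mm expected, and the tool was lifted 3 mm by 9–10 N. I'll look before lifting.

Run:
```python
from h import *
s=capture("side"); w=capture("wrist"); t=capture("top")
f=lambda c,b,k:cv2.resize(c["color"][b[1]:b[3],b[0]:b[2],::-1],None,fx=k,fy=k,interpolation=cv2.INTER_CUBIC)
a=f(s,(250,190,370,330),3); b=f(w,(150,90,370,324),360/220)
a=a[:380]; b=b[:380]
cv2.imwrite("pics/grip.png",np.hstack([a,b]))
W=cloud(w); m=(W[...,2]>20)&(W[...,2]<40)
print(get_obs()["grip_width"],get_obs()["force"])
```

```text
35.780032137564575 [-0.54177228  1.04474073  8.42829072]
```

View pics/grip.png

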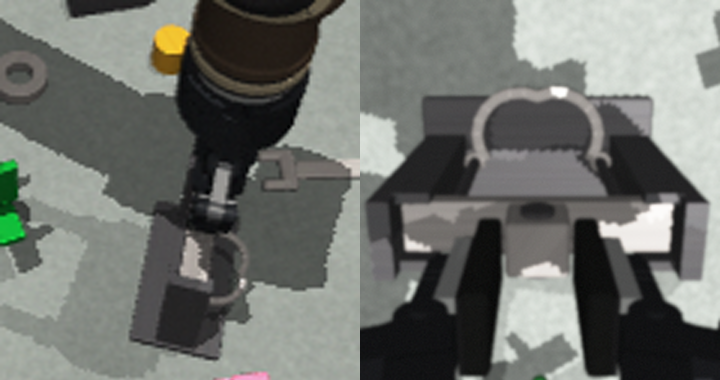

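The wrist crop shows both handles held between the pads, symmetric about the block, and the ring spread open. I'll lift straight up.

```bash
python3 -m pendant '{"dp":[[0,0,-5],[0,0,-12],[0,0,-22],[0,0,-34],[0,0,-46],[0,0,-58],[0,0,-70],[0,0,-84],[0,0,-98],[0,0,-110],[0,0,-116],[0,0,-116]],"roll":[0,0,0,0,0,0,0,0,0,0,0,0],"jaw":[255,255,255,255,255,255,255,255,255,255,255,255]}'
python3 - <<'E'
from h import *
import pickle
t=capture("top"); s=capture("side"); w=capture("wrist")
pickle.dump((t,s,w),open("lift.pkl","wb"))
f=lambda c,b,k:cv2.resize(c["color"][b[1]:b[3],b[0]:b[2],::-1],None,fx=k,fy=k,interpolation=cv2.INTER_CUBIC)
a=f(s,(250,150,370,276),3); b=f(w,(130,60,390,333),1.384)
cv2.imwrite("pics/lift.png",np.hstack([a,b[:378]]))
p,r=tool(); print(p,r.as_matrix().round(3).tolist(),get_obs()["force"],get_obs()["grip_width"])
W=cloud(w); q=W[(W[...,2]>125)&(W[...,2]<165)]
q=q[np.linalg.norm(q[:,:2]-p[:2],axis=1)<70]
loc=r.inv().apply(q-p); print(len(loc),loc.min(0),loc.max(0))
E
```

```text
time_s: 4.72
tool_pos: [579.6, -275.9, 247.7]
tool_rot: [3.09, -0.561, 0.007]
force: [0.3, 0.0, -3.0]
grip_width: 35.3
[ 577.7729045  -274.88060182  243.94715596] [[0.936, -0.352, -0.001], [-0.352, -0.936, 0.001], [-0.002, -0.0, -1.0]] [ 0.13266191 -0.16226235 -4.99309302] 35.49722601851562
1138 [ -0.20619409 -35.72608919  79.39572173] [ 40.90724521  36.18574369 100.31799977]
```

View pics/lift.png

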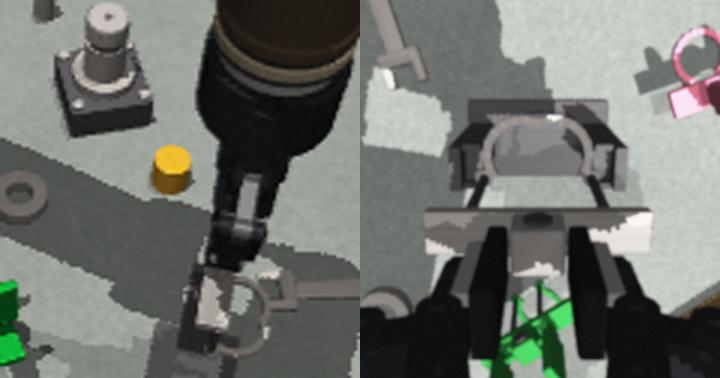

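The pliers are lifted clear: tips and bar are off the stand, and the two-lobed ring is fully spread. Next I'll fit the two-arc ring model to depth points to locate ring_mid in the tool frame.

```bash
cat >> h.py <<'E'
from scipy.optimize import least_squares
from scipy.spatial import cKDTree
def fitring(q,x0=(0,0,0),yr=20):
    """q: Nx2 pts in a frame x=+x pliers,y=+y pliers; returns origin dx,dy,yaw, rms"""
    a=0.42; t=np.deg2rad(np.linspace(-5,150,200))   # angle from the back
    A=np.array([[np.cos(a),np.sin(a)],[-np.sin(a),np.cos(a)]])  # +y half swings outward
    P=[]
    for rr in np.linspace(18.2,22.8,8):
        h=np.c_[-20.5+rr*np.cos(t),rr*np.sin(t)]@A.T
        P+= [h, h*[1,-1]]
    M=np.vstack(P)+[38.5,0]
    def tr(v): c,s=np.cos(v[2]),np.sin(v[2]); return M@np.array([[c,s],[-s,c]])+v[:2]
    def f(v):
        m=tr(v); d1=cKDTree(m).query(q)[0]; d2=cKDTree(q).query(m[::9])[0]
        return np.r_[d1/len(d1)**.5,np.minimum(d2,6)/len(d2)**.5]
    s=least_squares(f,x0,diff_step=1e-3,x_scale=[1,1,.05],loss="soft_l1")
    return s.x,np.sqrt((f(s.x)**2).sum())
E
python3 - <<'E'
from h import *
import pickle
t,s,w=pickle.load(open("lift.pkl","rb"))
p,r=tool(); yaw=-0.361; ex=np.array([np.cos(yaw),np.sin(yaw)]); ey=np.array([-ex[1],ex[0]])
for n,c in(("top",t),("side",s),("wrist",w)):
    W=cloud(c).reshape(-1,3); d=W[:,:2]-p[:2]; L=np.c_[d@ex,d@ey,W[:,2]]
    k=(L[:,2]>138)&(L[:,2]<156)&(L[:,0]>6)&(L[:,0]<50)&(abs(L[:,1])<38)
    q=L[k]; print(n,len(q),np.histogram(q[:,2],9,(138,156))[0], q.min(0).round(1),q.max(0).round(1))
    z=np.median(q[:,2]); q=q[abs(q[:,2]-z)<3.5]
    print(" fit",len(q),"z",z,fitring(q[:,:2],(0.3,0.3,0.01)),fitring(q[:,:2],(-2,1,0.03)))
    m=(np.hypot(W[:,0]-559,W[:,1]-43)<23)&(W[:,2]>115)&(W[:,2]<125)
    print(" axle",cv2.minEnclosingCircle(W[m][:,:2].astype(np.float32)) if m.any() else None, np.median(W[m][:,2]) if m.any() else 0)
E
```

```text
Traceback (most recent call last):
ValueError: zero-size array to reduction operation minimum which has no identity
```

```bash
cat > meas.py <<'E'
from h import *
def meas(cams,p,yaw=-0.361,zr=(138,156)):
    ex=np.array([np.cos(yaw),np.sin(yaw)]); ey=np.array([-ex[1],ex[0]])
    for n,c in cams.items():
        W=cloud(c).reshape(-1,3); d=W[:,:2]-p[:2]; L=np.c_[d@ex,d@ey,W[:,2]]
        k=(L[:,2]>zr[0])&(L[:,2]<zr[1])&(L[:,0]>6)&(L[:,0]<50)&(abs(L[:,1])<38)
        q=L[k]; print(n,len(q))
        if len(q)>60:
            z=np.median(q[:,2]); q=q[abs(q[:,2]-z)<3.5]
            for x0 in((0.3,0.3,0.01),(-2,1,0.03)):
                v,e=fitring(q[:,:2],x0); o=p[:2]+v[0]*ex+v[1]*ey; th=yaw+v[2]
                print(" fit",len(q),"z",z.round(1),v.round(3),e.round(2),"ring_mid",(o+13*np.array([np.cos(th),np.sin(th)])).round(1))
        m=(np.hypot(W[:,0]-559,W[:,1]-43)<25)&(W[:,2]>115)&(W[:,2]<124)
        if m.sum()>20: print(" axle",m.sum(),cv2.minEnclosingCircle(W[m][:,:2].astype(np.float32)),np.median(W[m][:,2]))
E
python3 - <<'E'
from meas import *
import pickle
t,s,w=pickle.load(open("lift.pkl","rb")); p,_=tool()
meas(dict(top=t,side=s,wrist=w),p)
E
```

```text
top 0
 axle 184 ((558.9698486328125, 43.65684509277344), 20.00806999206543) 120.04041690716804
side 135
 fit 130 z 149.4 [ 2.187  0.604 -0.098] 1.91 ring_mid [ 591.7 -280.8]
 fit 130 z 149.4 [ 2.188  0.602 -0.098] 1.91 ring_mid [ 591.7 -280.9]
 axle 126 ((563.174072265625, 40.1287956237793), 20.643396377563477) 120.41990589587743
wrist 1000
 fit 972 z 149.4 [-2.307 -0.198  0.008] 0.9 ring_mid [ 587.7 -278.7]
 fit 972 z 149.4 [-2.264 -0.224  0.015] 0.9 ring_mid [ 587.8 -278.7]
```

The wrist fit puts the pliers' origin about −2.3 mm in tool x. That agrees with the tool's 2 mm shift when gripping, so I'll carry it to above the axle, at the same height and smoothly.

```bash
python3 -m pendant '{"dp":[[-2,-4,0],[-6,-12,0],[-12,-25,0],[-20,-42,0],[-29,-60,0],[-38,-79,0],[-47,-98,0],[-56,-117,0],[-65,-136,0],[-74,-155,0],[-83,-174,0],[-92,-193,0]],"roll":[0,0,0,0,0,0,0,0,0,0,0,0],"jaw":[255,255,255,255,255,255,255,255,255,255,255,255]}'
python3 -m pendant '{"dp":[[-9,-19,0],[-17,-37,0],[-25,-53,0],[-32,-67,0],[-38,-79,0],[-42,-88,0],[-45,-94,0],[-47,-98,0],[-47,-98,0],[-47,-98,0],[-47,-98,0],[-47,-98,0]],"roll":[0,0,0,0,0,0,0,0,0,0,0,0],"jaw":[255,255,255,255,255,255,255,255,255,255,255,255]}'
python3 - <<'E'
from meas import *
import pickle
C={n:capture(n) for n in("top","side","wrist")}; pickle.dump(C,open("over.pkl","wb"))
p,r=tool(); print(p,r.as_matrix().round(3).tolist(),get_obs()["grip_width"])
save(C["wrist"],"over.png",(100,40,420,280),2.2)
meas(C,p)
E
```

```text
time_s: 5.87
tool_pos: [559.0, -59.6, 244.4]
tool_rot: [-3.091, 0.56, 0.002]
force: [0.0, 0.0, -3.3]
grip_width: 35.6
time_s: 6.87
tool_pos: [550.6, 45.4, 244.7]
tool_rot: [3.091, -0.563, 0.0]
force: [0.5, -1.4, -2.8]
grip_width: 35.7
[550.58037582  45.56598359 244.73951633] [[0.936, -0.352, -0.0], [-0.352, -0.936, -0.0], [-0.0, 0.0, -1.0]] 35.869155644957246
top 0
side 94
 fit 86 z 148.3 [-0.105 -1.468  0.019] 2.03 ring_mid [562.2  39.9]
 fit 86 z 148.3 [-0.105 -1.468  0.019] 2.03 ring_mid [562.2  39.9]
 axle 80 ((562.1578369140625, 40.94187545776367), 19.523088455200195) 119.87717895946201
wrist 994
 fit 968 z 149.2 [-2.715 -0.404  0.01 ] 0.91 ring_mid [560.1  41.7]
 fit 968 z 149.2 [-2.751 -0.41   0.01 ] 0.91 ring_mid [560.1  41.7]
 axle 1486 ((558.5914306640625, 43.16347885131836), 20.064176559448242) 121.05836830705147
```

View pics/over.png

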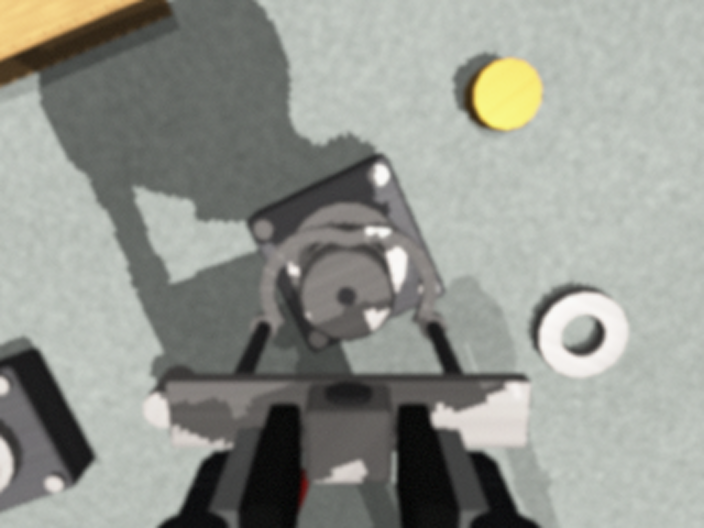

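The wrist view looks through the spread ring at the axle end (hole at (346,296)). Ring and axle are nearly concentric, with ring_mid about 2 mm off. I'll cross-check that with direct clearances and the ring's tilt.

```bash
cat >> meas.py <<'E'
def clear(c,p,zr,ax,yaw=-0.351):
    ex=np.array([np.cos(yaw),np.sin(yaw)]); ey=np.array([-ex[1],ex[0]])
    W=cloud(c).reshape(-1,3); d=W[:,:2]-p[:2]; L=np.c_[d@ex,d@ey,W[:,2]]
    k=(L[:,2]>zr[0])&(L[:,2]<zr[1])&(L[:,0]>4)&(L[:,0]<50)&(abs(L[:,1])<38)
    q=L[k]; a=np.array([(ax-p[:2])@ex,(ax-p[:2])@ey])
    top=q[abs(q[:,2]-np.median(q[:,2]))<3]
    A=np.c_[top[:,:2]-top[:,:2].mean(0),np.ones(len(top))]; print("plane tilt",np.linalg.lstsq(A,top[:,2],rcond=None)[0].round(3))
    def prof(a):
        e=q[:,:2]-a; th=np.rad2deg(np.arctan2(e[:,1],e[:,0])); rr=np.hypot(*e.T)
        return [(int(b),float(np.percentile(rr[abs(th-b)<7.5],3).round(1))) for b in range(-135,136,15) if (abs(th-b)<7.5).sum()>4]
    print("axle in ring frame",a.round(2),prof(a))
    g=[(min(x[1] for x in prof(a+[i,j])),i,j) for i in np.arange(-4,4.1,.5) for j in np.arange(-3,3.1,.5)]
    m=max(g)[0]; b=np.array([(i,j) for v,i,j in g if v>m-.35]); b0=b.mean(0)
    print("best centre",(a+b0).round(2),"shift of ring needed (pliers x,y)",-b0.round(2),prof(a+b0))
E
python3 - <<'E'
from meas import *
import pickle
C=pickle.load(open("over.pkl","rb")); p,_=tool()
clear(C["wrist"],p,(135,156),np.array([558.6,43.2]))
E
```

```text
plane tilt [-1.20000e-02 -1.00000e-03  1.49234e+02]
axle in ring frame [8.34 0.54] [(-90, 25.0), (-75, 27.7), (-60, 30.3), (-45, 31.0), (-30, 29.8), (-15, 27.0), (0, 25.8), (15, 27.5), (30, 29.6), (45, 30.2), (60, 28.7), (75, 26.2), (90, 23.8), (105, 25.8)]
best centre [7.09 0.04] shift of ring needed (pliers x,y) [1.25 0.5 ] [(-90, 24.3), (-75, 26.9), (-60, 30.1), (-45, 31.5), (-30, 31.0), (-15, 28.6), (0, 27.1), (15, 28.5), (30, 31.0), (45, 31.1), (60, 29.5), (75, 26.2), (90, 24.2)]
```

Fit and direct clearances agree within 0.6 mm. The ring needs to shift about (−2.2, +0.7) in pliers axes; ring mid-plane z ≈ 146.3 and tilt is about 0.01. I'll correct, descend to just above the end, and re-measure.

```bash
python3 -m pendant '{"dp":[[-1,-0.3,0],[-2.2,-0.7,0],[-2.2,-0.7,3],[-2.2,-0.7,8],[-2.2,-0.7,13],[-2.2,-0.7,18],[-2.2,-0.7,20],[-2.2,-0.7,20],[-2.2,-0.7,20],[-2.2,-0.7,20]],"roll":[0,0,0,0,0,0,0,0,0,0],"jaw":[255,255,255,255,255,255,255,255,255,255]}'
python3 - <<'E'
from meas import *
import pickle
C={n:capture(n) for n in("side","wrist")}; pickle.dump(C,open("over2.pkl","wb"))
p,_=tool(); print(p)
W=cloud(C["wrist"]).reshape(-1,3)
m=(np.hypot(W[:,0]-559,W[:,1]-43)<21)&(W[:,2]>115)&(W[:,2]<123.5); (x,y),rad=cv2.minEnclosingCircle(W[m][:,:2].astype(np.float32)); print("axle",x,y,rad,np.median(W[m][:,2]))
meas(C,p,zr=(125.5,136)); clear(C["wrist"],p,(125.5,136),np.array([558.6,43.2]))
a=cv2.resize(C["side"]["color"][130:220,240:340,::-1],None,fx=4,fy=4,interpolation=cv2.INTER_CUBIC)
b=cv2.resize(C["wrist"]["color"][80:260,150:350,::-1],None,fx=2,fy=2,interpolation=cv2.INTER_CUBIC)
cv2.imwrite("pics/over2.png",np.hstack([a,b]))
E
```

```text
time_s: 7.85
tool_pos: [548.9, 47.6, 224.9]
tool_rot: [-3.091, 0.561, -0.001]
force: [0.6, 0.4, -4.0]
grip_width: 35.4
[549.00036441  47.52072147 225.13130678]
axle 558.9442138671875 43.24269485473633 19.984134674072266 121.06407016469316
side 74
 fit 71 z 128.6 [-0.221 -0.504 -0.009] 1.89 ring_mid [560.7  42.4]
 fit 71 z 128.6 [-0.17  -0.398 -0.015] 1.89 ring_mid [560.8  42.4]
 axle 95 ((560.3961181640625, 41.48002243041992), 19.270341873168945) 120.51593282717181
wrist 988
 fit 968 z 129.6 [-2.657 -0.067  0.007] 0.9 ring_mid [558.7  43.9]
 fit 968 z 129.6 [-2.706 -0.259  0.018] 0.91 ring_mid [558.6  43.9]
 axle 1725 ((558.9442138671875, 43.24269485473633), 19.984134674072266) 121.06423381286973
plane tilt [-1.30000e-02 -2.00000e-03  1.29638e+02]
axle in ring frame [10.5  -0.76] [(-105, 23.4), (-90, 24.3), (-75, 26.6), (-60, 28.1), (-45, 28.4), (-30, 27.5), (-15, 25.2), (0, 23.8), (15, 25.1), (30, 27.9), (45, 29.4), (60, 29.6), (75, 27.9), (90, 25.4), (105, 24.8)]
best centre [8.25 0.14] shift of ring needed (pliers x,y) [ 2.25 -0.9 ] [(-90, 24.3), (-75, 27.2), (-60, 29.6), (-45, 30.6), (-30, 29.9), (-15, 27.5), (0, 26.1), (15, 27.6), (30, 29.8), (45, 30.5), (60, 29.5), (75, 26.7), (90, 24.2)]
```

View pics/over2.png

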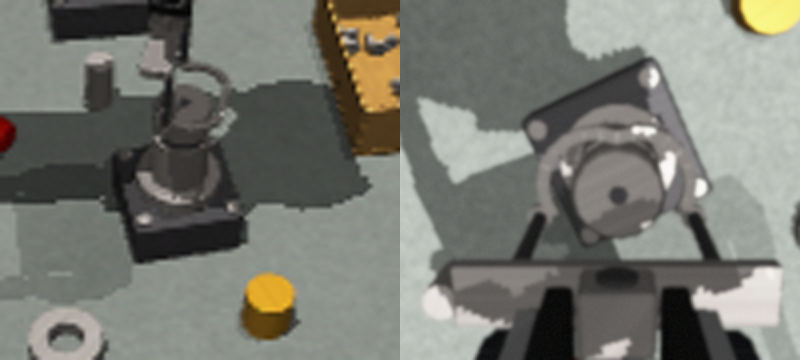

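In the wrist crop the axle end (hole at (618,195)) sits inside the spread ring. The ring needs about −0.7 in pliers y, x is good, and mid-plane is at ≈126.6. Correct, then pass over the end slowly while watching the force.

```bash
python3 -m pendant '{"dp":[[0,0.7,0],[0,0.7,0],[0,0.7,2],[0,0.7,4],[0,0.7,6],[0,0.7,8],[0,0.7,10],[0,0.7,12],[0,0.7,14],[0,0.7,15],[0,0.7,15],[0,0.7,15]],"roll":[0,0,0,0,0,0,0,0,0,0,0,0],"jaw":[255,255,255,255,255,255,255,255,255,255,255,255]}'
python3 - <<'E'
from meas import *
import pickle
C={n:capture(n) for n in("side","wrist")}
p,_=tool(); print(p,get_obs()["force"],get_obs()["grip_width"])
W=cloud(C["wrist"]).reshape(-1,3)
m=(np.hypot(W[:,0]-559,W[:,1]-43)<21)&(W[:,2]>117.5)&(W[:,2]<123.5); (x,y),rad=cv2.minEnclosingCircle(W[m][:,:2].astype(np.float32)); print("axle",x,y,rad)
W2=C["wrist"]; z=W2["z_map"].copy(); Wi=cloud(W2); e=np.hypot(Wi[...,0]-x,Wi[...,1]-y); z[e<21.3]=0; W2["z_map"]=z
meas({"wrist":W2},p,zr=(109,121)); clear(W2,p,(109,121),np.array([x,y]))
E
```

```text
time_s: 8.95
tool_pos: [548.4, 46.9, 209.7]
tool_rot: [3.091, -0.561, -0.0]
force: [-0.2, -0.1, -3.2]
grip_width: 35.8
[548.58954463  46.87793454 209.91160568] [-0.21655192 -1.06506466 -2.68149277] 35.870342547009045
axle 559.0628662109375 43.33662796020508 20.0239315032959
wrist 988
 fit 966 z 114.4 [-2.828e+00 -4.100e-02  2.000e-03] 0.92 ring_mid [558.1  43.3]
 fit 966 z 114.4 [-2.696 -0.325  0.017] 0.93 ring_mid [558.2  43.1]
plane tilt [-1.10000e-02  1.00000e-03  1.14343e+02]
axle in ring frame [11.05  0.28] [(-105, 24.5), (-90, 25.7), (-75, 27.7), (-60, 29.1), (-45, 28.6), (-30, 26.8), (-15, 24.3), (0, 23.1), (15, 24.6), (30, 27.0), (45, 28.2), (60, 28.3), (75, 26.9), (90, 24.6), (105, 23.8)]
best centre [8.23 0.05] shift of ring needed (pliers x,y) [2.82 0.23] [(-105, 26.8), (-90, 24.4), (-75, 27.2), (-60, 29.5), (-45, 30.6), (-30, 29.8), (-15, 27.3), (0, 25.9), (15, 27.5), (30, 29.8), (45, 30.4), (60, 29.5), (75, 26.9), (90, 24.2)]
```

The ring is through the end with no contact force; the back gap is 23.1 mm (ideal 22.7–23). Ring mid-plane is ≈111.4, so 16.4 mm to go, with a small trim.

```bash
python3 -m pendant '{"dp":[[0.4,-0.2,1],[0.4,-0.2,3],[0.4,-0.2,5],[0.4,-0.2,7],[0.4,-0.2,9],[0.4,-0.2,11],[0.4,-0.2,13],[0.4,-0.2,15],[0.4,-0.2,16.4],[0.4,-0.2,16.4],[0.4,-0.2,16.4],[0.4,-0.2,16.4]],"roll":[0,0,0,0,0,0,0,0,0,0,0,0],"jaw":[255,255,255,255,255,255,255,255,255,255,255,255]}'
python3 -m pendant '{"dp":[[0,0,0],[0,0,0],[0,0,0],[0,0,0]],"roll":[0,0,0,0],"jaw":[255,255,255,255]}'
python3 - <<'E'
from meas import *
C={n:capture(n) for n in("side","wrist")}
p,_=tool(); print(p,get_obs()["force"],get_obs()["grip_width"])
a=cv2.resize(C["side"]["color"][130:220,240:340,::-1],None,fx=4,fy=4,interpolation=cv2.INTER_CUBIC)
b=cv2.resize(C["wrist"]["color"][80:260,150:350,::-1],None,fx=2,fy=2,interpolation=cv2.INTER_CUBIC)
cv2.imwrite("pics/fin.png",np.hstack([a,b]))
W=cloud(C["wrist"]).reshape(-1,3)
m=(np.hypot(W[:,0]-559,W[:,1]-43)<21)&(W[:,2]>117.5)&(W[:,2]<123.5); (x,y),rad=cv2.minEnclosingCircle(W[m][:,:2].astype(np.float32)); print("axle",x,y,rad)
W2=C["wrist"]; z=W2["z_map"].copy(); Wi=cloud(W2); e=np.hypot(Wi[...,0]-x,Wi[...,1]-y); z[e<21.3]=0; W2["z_map"]=z
meas({"wrist":W2},p,zr=(91,105)); clear(W2,p,(91,105),np.array([x,y]))
E
```

```text
time_s: 10.05
tool_pos: [549.0, 46.9, 193.5]
tool_rot: [-3.091, 0.561, -0.0]
force: [0.1, -1.4, -4.2]
grip_width: 35.8
time_s: 10.38
tool_pos: [549.0, 46.9, 193.5]
tool_rot: [-3.091, 0.561, -0.0]
force: [1.1, -0.4, -2.8]
grip_width: 35.8
[548.91405325  46.93268904 193.42201177] [ 0.11814    -0.08843534 -3.15884158] 35.56322346144264
axle 559.0662841796875 43.240779876708984 19.976184844970703
wrist 985
 fit 963 z 98.0 [-2.662  0.139  0.007] 0.88 ring_mid [558.7  43.5]
 fit 963 z 98.0 [-2.799 -0.075  0.015] 0.88 ring_mid [558.5  43.4]
plane tilt [-1.2000e-02 -1.0000e-03  9.7992e+01]
axle in ring frame [10.8   0.02] [(-105, 24.2), (-90, 25.3), (-75, 27.5), (-60, 29.0), (-45, 28.7), (-30, 27.0), (-15, 24.7), (0, 23.5), (15, 24.9), (30, 27.2), (45, 28.5), (60, 28.7), (75, 27.0), (90, 24.9), (105, 23.9)]
best centre [8.3  0.02] shift of ring needed (pliers x,y) [ 2.5 -0. ] [(-90, 24.3), (-75, 26.8), (-60, 29.5), (-45, 30.6), (-30, 29.9), (-15, 27.2), (0, 26.1), (15, 27.6), (30, 29.9), (45, 30.5), (60, 29.3), (75, 26.8), (90, 24.2)]
```

View pics/fin.png

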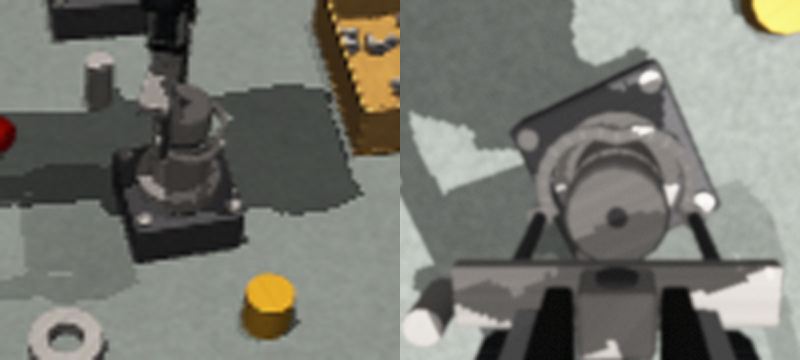

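The ring surrounds the shaft at groove height. Both z estimates agree (94.9 and 95.1), centring is within about 0.5–1 mm, and the force is just the pliers' weight. Handing in.

```bash
python3 -c "
from rig import *
print(sign_off())"
```

```text
the job is handed in; nothing more can be done
None
```

The job is handed in. The arm is holding the pliers squeezed, with the spread ring around the axle's groove. I gripped and squeezed the black-handled pliers, lifted them straight off the stand, carried them over the grooved axle, and lowered the ring in steps with small centring trims.

**Last checks before handing in:**
- **Height:** the ring's mid-plane was at about 95 mm; the wrist camera gave 94.9 and the tool height gave 95.1.
- **Centring:** ring_mid was within about 0.5–1 mm of the axle's axis, by the ring fit and the measured gap at the ring's back.
- **Tilt and force:** the ring plane was tilted about 0.01 rad. The only force was the pliers' weight, about 3 N, with no sign of pressing on the axle.
- **Time:** 10.4 s of the 38 s had been used.

**Checks that disagreed:**
- The finger opening read about 35.5 mm instead of the 40 mm expected for fully squeezed handles. I took this as soft pads giving, because the pictures show the ring fully spread; I did not measure the opening angles directly.
- The side and top cameras differed by 2–4 mm in absolute position, so I centred the ring on the axle within wrist-camera images.
- A "largest gap" check asked for about 2.5 mm more in +x. I ignored it because it could not see the ring's lugs under the bar.

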